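Trip test of a bench power box

TASK

Do the routine trip test on the bench's power box: press the test button of the residual-current device so that its lever drops, then lift that lever back up until it latches and stays up. Finally push the clear cover shut until it snaps fully home on its catch, leaving the two circuit breakers beside it switched on and the other things on the bench where they lie.

Things in the scene. Friction and masses are not known exactly. Their poses are not given: they have to be found in the camera images.
- power_box: (All sizes here in mm.) Fixed grey steel desk-type housing screwed to the bench, 190 deep (x) by 250 wide (y). Origin at the centre of its underside, x towards its back, y to its left, z up. Its face slopes up towards the back at 0.314 rad (18 degrees) from level: 94 high at the front, 156 at the back.
- face_centre (a point): Centre of the box's sloping face, 125 above the bench. x up the slope, y left, z square out of the face. Under it is a recess 138 by 200 with its floor 34 below the face. In it sit, side by side in varying order, the residual-current device and the pair of breakers; their white fronts (45 up the slope) lie 28 below the face, parallel to it, the row centred on this point.
- rcd: Fixed residual-current device, white front 72 wide, with one black lever 24 wide and, 34 to the left (+y) of the lever's middle, one small round black test button in a grey collar. Its origin is at bench height (z = 0) under the middle of the sloping face, shifted sideways with the device (42 to one side of the box's middle); axes as the box's.
- test_button (a joint): Travel of the test button: 0 out, 0.005 m fully in, pressed square into the sloping face. The lever trips at about 0.003 m (3 N); fully in takes about 5 N. It springs back by itself.
- button_top (a point): Centre of the test button's flat top, which is 12 in diameter and stands 7 proud of the device's front; moves with the button. z axis: square out of the sloping face; x axis: up the slope; y axis: sideways to the left.
- rcd_lever (a joint): Lever of the residual-current device: 0 = latched up (leaning 0.45 rad up the slope, away from the robot), 0.90 = dropped (leaning 0.45 rad down the slope). A spring (0.06 to 0.1 N m) drives it down. To latch it, swing it up to -0.05 or beyond (stop at -0.20; 5 to 10 N near its tip); let go, it settles at 0. Let go sooner, it drops again.
- lever_tip (a point): Middle of the lever's outer end, 26 from its pivot; the lever is a flat bar 24 wide (sideways) and 6 thick, standing about 19 proud of the device's front at either end of its swing.
- lever_pivot (a point): Point on the lever's pivot axis (the axis runs sideways, along the box's y), under the middle of the lever and 4 below the device's front; a round hub of radius 7 turns about it. Fixed. Axes as the box's.
- breakers: Fixed pair of circuit breakers beside the residual-current device, white fronts together 72 wide, each with a black tied toggle 28 wide of the same shape as the lever and no button. Origin at bench height under the middle of the sloping face, shifted sideways with the pair; axes as the box's.
- breaker_a (a joint): Toggle of the left breaker (18 to the left of the pair's middle): 0 = on (leaning up the slope), 0.90 = off. Stays where it is put.
- breaker_b (a joint): Toggle of the right breaker (18 to the right of the pair's middle): 0 = on, 0.90 = off.
- cover (a joint): Opening angle of the clear cover: 0 = shut flat on the face, held by its catch; grows as it opens about its hinge at the back. Starts open at 1.9 to 2.2 rad (1.885 = upright). The hinge is stiff (about 1 N at the edge): it stays at any angle. Going down it meets the catch at about 0.06 rad; 5 to 8 N on the middle of the free edge then snaps it to 0.
- cover_hinge (a point): Middle of the cover's hinge line (runs sideways), at the back edge of the face, 78 up the slope from the face's centre and 2 above the face. Fixed. Axes as the box's.
- cover_edge (a point): Middle of the cover's free edge on its outer side (uppermost when shut), 156 from the hinge. Cover 212 wide, 4 thick, clear with a grey frame; a finger tab 45 wide projects 12 past this edge. A tongue 24 wide and 18 long on the inner side, 142 from the hinge, enters the catch in the recess's lower wall.
- jigsaw: Loose black jigsaw, about 260 long and 140 high, standing on its sole plate on the bench; origin under its middle.
- tape_roll: Loose roll of brown tape, 104 across, 48 high, lying flat; origin at the centre of its underside.
- screwdriver: Loose screwdriver with a black handle lying on the bench; origin at its middle underside.

How it is judged:
By the outcome, as a careful person would: the job done as asked, in the order asked, and still so for the second after the job is handed in, with the robot touching nothing.
It also fails if it takes over 64 s, if anything falls off the work surface, if the arm or the gripper's body presses on something with over 40 N, if the wrist force passes 120 N, or if a joint passes its speed limit or range.

ROBOT

A 7-joint arm with a two-finger parallel gripper is mounted at the origin on the work surface. World frame = base frame: x ahead of the robot, y to its left, z up, the work surface at z = 0. Lengths are in m, angles in rad, forces in N, time in s.
With the tool pointing down it reaches from about 0.425 to 0.925 m from the base axis. Payload 6.8 kg.
Tool frame: the origin (TCP) lies midway between the tips of the shut fingers; the grasp point (between the pads) lies 19 mm behind it; z points along the fingers, x is the direction in which the jaws open and shut, and the axes are right-handed (so a half turn about z gives the same grasp; the last joint's range is limited). The gripper opens to 85 mm and grips with 20 to 120 N. Pads are 22 mm wide; open, the fingers measure 114 mm over their backs; the gripper's body (76 mm by 85 mm) begins 54 mm behind the grasp point. The pads swing forward as they close: fully open they stand 13 mm farther back than shut.
Start: joints at [1.063, 0.477, 0.022, 1.555, -0.011, 1.109, -0.083], TCP at [0.263, -0.622, 0.231] pointing down, gripper open.
Joint ranges: [-2.96, 2.96], [-0.34, 2.1], [-1.41, 1.46], [0.24, 2.44], [-1.37, 4.51], [0.17, 1.92], [-2.96, 2.96]. Speed limits (rad/s): [2.39, 2.39, 3.14, 3.14, 3.14, 3.14, 3.14].

INTERFACE

Orientations are given as a unit quaternion [w, x, y, z].
In Python, from station import bot, imaging, nets gives the robot as it stands. The module is installed in compiled form; this text tells all that it offers.
- The arm moves only by the tool apply_moves, never from a script. Its argument "moves" is text: rows parted by semicolons, each of 7 numbers parted by spaces: the gripper command: -1 is fully open, 1 is shut, values between are in proportion, then the shift along the tool's x, y, z normalised to -1 to 1, where 1 is 120 mm, then the turn, a rotation vector about the tool's x, y, z normalised to -1 to 1, where 1 is 4 degrees. In form: hand dx dy dz rx ry rz; .... A call has 1 to 12 rows; each row shifts and turns the commanded pose from where the row before left it, along the tool's axes as they then stand; what a row does not reach is not made up. A row lasts 1/12 s, in which the tool goes at most 41.7 mm and 7.16 degrees, less where a joint would pass 70% of its speed; a pose out of reach is approached as far as the arm can. A call with a number of a shift or a turn outside -1 to 1 is refused whole. A call with a gripper value outside its range is refused whole. The fingers move at their own pace and stop on an object; "force" is the grip in N (left out, the last holds). Time passes only in rows, so rows that do not move let the fingers close. It gives the time, the measured TCP pose, the force and the opening at its end, in the units of the state.
- bot.get_obs(): the state, without advancing time (a new reading comes with each control period).
- imaging.read_camera(name): name is "side" or "top"; returns a dict with "image" (384x512x3 uint8, red, green, blue), "fx", "fy", "cx", "cy" (pixels), "dist_coeffs" ([k1, k2, p1, p2, k3] as OpenCV has them; the pictures are not rectified), "view" (4x4, takes a point from world to camera coordinates). Camera axes: x right, y down, z forward; pixel columns grow to the right and rows downward; lengths in m; the calibration is good to about 2 mm. A picture is of the moment at which its call begins. There is no depth.
- bot.hand_in(): hands the job in, once; it reports no verdict.
Trained networks look in a picture, given as the dict that the camera call returned (one of the last four; its "shot" number tells which), for a name from the list of things; names that differ only in an ending like _2 or _b are one class to them, and where a whole thing is asked for, a point or a joint stands for the part that bears it (a point fixed in the world has none). Each returns a list of dicts, best first, with "score" (0 to 1); they miss things now and then, are a little off and sometimes report something else, mostly with a low value. They report only what shows in the picture. A call takes as long as a camera call.
- nets.spot_in(picture, name): "rect" ([left, top, right, bottom] in pixels, round what is visible of it).
- nets.outline_of(picture, name): "region" (384x512 bool, what is visible of it) and "rect" ([left, top, right, bottom] in pixels, round what is visible of it).
- nets.spot_point(picture, name): "location" ([column, row] in pixels: a listed point, or the origin of a listed thing).
The state is a dict: "t": time; "q": joint angles; "joint_vel": joint speeds; "joint_torque": joint torques, N m; "eef_pos": TCP position; "tool_rot": TCP orientation; "contact_force": force on the tool from outside, world axes, zero at the start; "torque": the same for the moment, N m; "gripper_width": opening from 0.0 (shut) to 1.0 (fully open).
Only numpy, scipy, OpenCV 4.12 (cv2) and the standard library are available. Lean on these libraries where they do the work, as an engineer would, in place of code of your own. Each camera call takes 0.05 s, during which the arm holds its last target.

## Working session

There is one attempt and no reset: what is moved stays moved. The work goes in short steps, Python scripts to look and compute and a tool call to move; the robot and the scene stay as the last step left them, time stands still between calls to the robot, and variables do not carry over. Pictures are saved under pics/ and viewed, and the job is handed in when it is done.

Besides the shell and the picture viewer there is one more tool, called in YAML: its name, and indented under it one key for each argument. apply_moves: Moves the arm, as the interface text tells. Scaled input: -1 to 1 covers 120 mm each way for a shift and 4 degrees each way for a turn. Its arguments: {"type":"object","properties":{"moves":{"type":"string"},"force":{"type":"number"}},"required":["moves"]}

```bash
mkdir -p pics; ls; cat > h.py <<'E'
import numpy as np, cv2
from station import bot, imaging, nets
from scipy.spatial.transform import Rotation as R
def snap(n,tag):
    p=imaging.read_camera(n); cv2.imwrite(f"pics/{tag}.png",p["image"][:,:,::-1]); return p
def ray(p,uv):
    K=np.array([[p["fx"],0,p["cx"]],[0,p["fy"],p["cy"]],[0,0,1.]])
    n=cv2.undistortPoints(np.array([[uv]],float),K,np.array(p["dist_coeffs"],float))[0,0]
    V=np.array(p["view"]); d=V[:3,:3].T@np.array([n[0],n[1],1]); o=-V[:3,:3].T@V[:3,3]
    return o,d/np.linalg.norm(d)
def tri(rs):
    A=sum(np.eye(3)-np.outer(d,d) for o,d in rs); b=sum((np.eye(3)-np.outer(d,d))@o for o,d in rs)
    x=np.linalg.solve(A,b); return x,[np.linalg.norm(np.cross(x-o,d)) for o,d in rs]
def proj(p,X):
    K=np.array([[p["fx"],0,p["cx"]],[0,p["fy"],p["cy"]],[0,0,1.]]);V=np.array(p["view"])
    return cv2.projectPoints(np.array(X,float).reshape(-1,1,3),cv2.Rodrigues(V[:3,:3])[0],V[:3,3],K,np.array(p["dist_coeffs"],float))[0][:,0]
E
python3 - <<'E'
from h import *
ps={n:snap(n,n+"0") for n in("side","top")}
for n,p in ps.items():
    V=np.array(p["view"]);print(n,-V[:3,:3].T@V[:3,3],V[2,:3],p["fx"])
for nm in["power_box","face_centre","rcd","button_top","lever_tip","lever_pivot","breakers","cover_hinge","cover_edge","jigsaw","tape_roll","screwdriver"]:
    rs=[]
    for n,p in ps.items():
        L=nets.spot_point(p,nm)
        print(nm,n,[(np.round(l["location"],1).tolist(),round(l["score"],2)) for l in L[:3]])
        if L: rs.append(ray(p,L[0]["location"]))
    if len(rs)==2: print("   ",*tri(rs))
o=bot.get_obs();print(o)
E
```

```text
pics
side [0.12202172 0.73442804 0.90567191] [ 0.34956877 -0.64877718 -0.67593627] 434.32602957262577
top [ 0.45809927 -0.02850232  1.01723393] [ 0.07162261  0.02890157 -0.99701299] 371.3095088841291
power_box side [([252.2, 241.9], 0.88), ([341.1, 162.3], 0.55)]
power_box top [([226.9, 187.2], 0.61)]
    [0.53025862 0.05907746 0.0043656 ] [np.float64(0.010705165055843752), np.float64(0.010705165055843765)]
face_centre side []
face_centre top [([203.6, 178.6], 0.17)]
rcd side []
rcd top [([214.8, 187.9], 0.79)]
button_top side [([207.5, 136.5], 0.57), ([231.7, 229.1], 0.47)]
button_top top [([203.3, 180.8], 0.57)]
    [0.55969445 0.0961845  0.35731707] [np.float64(0.04210753313207718), np.float64(0.04210753313207703)]
lever_tip side [([237.5, 213.9], 0.58)]
lever_tip top [([215.7, 179.0], 0.5)]
    [0.55028929 0.07995815 0.11890788] [np.float64(0.0009154545783810828), np.float64(0.0009154545783809558)]
lever_pivot side [([239.6, 224.1], 0.85), ([338.9, 162.0], 0.51)]
lever_pivot top [([216.2, 180.1], 0.89), ([224.6, 155.2], 0.51), ([386.8, 169.2], 0.42)]
    [0.54787533 0.08138674 0.
[... 1164 characters left out ...]
289817,  0.47703414,  0.02240927,  1.55539307, -0.01151756,
        1.10932371, -0.08311019]), 'joint_vel': array([-1.47587407e-03,  1.66587661e-03,  9.18173265e-04, -1.60445297e-03,
       -1.44143030e-03, -4.63243963e-05, -2.58737350e-05]), 'joint_torque': array([-2.55059813e-04, -5.96315145e+01,  1.60629351e+00, -2.81532079e+01,
        1.24348109e-02,  1.72033804e-03, -1.99456895e-05]), 'eef_pos': array([ 0.26274109, -0.62177662,  0.23128811]), 'tool_rot': array([-1.76902715e-05,  8.33423324e-01, -5.52635108e-01, -7.12371117e-06]), 'contact_force': array([-0.74707454, -0.01995342,  0.90657223]), 'torque': array([ 0.04845065,  0.00079025, -0.00991968]), 'gripper_width': 1.004843716417009}
```

View pictures.

```bash
python3 - <<'E'
import cv2
a=cv2.imread("pics/side0.png")[110:300,150:340];b=cv2.imread("pics/top0.png")[100:250,130:320]
cv2.imwrite("pics/s0c.png",cv2.resize(a,None,fx=4,fy=4,interpolation=2)[:600]);
cv2.imwrite("pics/s0c.png",cv2.resize(a,(600,600),interpolation=2));cv2.imwrite("pics/t0c.png",cv2.resize(b,(760,600),interpolation=2))
E
```

```text
(no output)
```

View pics/side0.png

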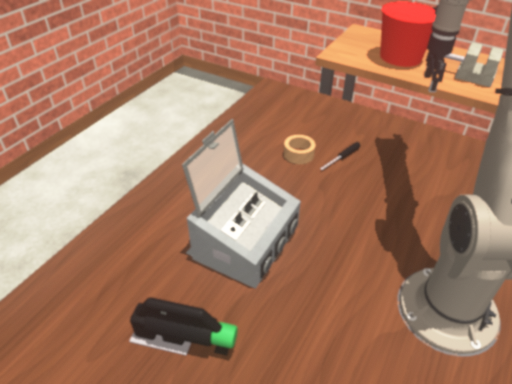

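View pics/top0.png

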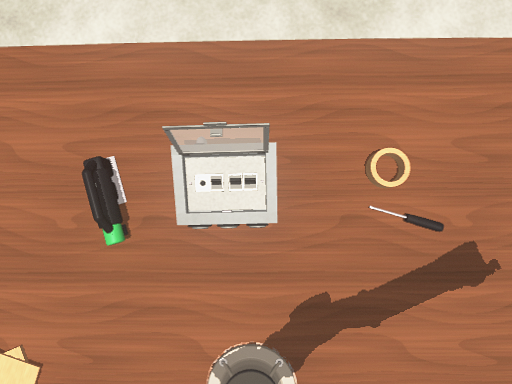

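View pics/s0c.png

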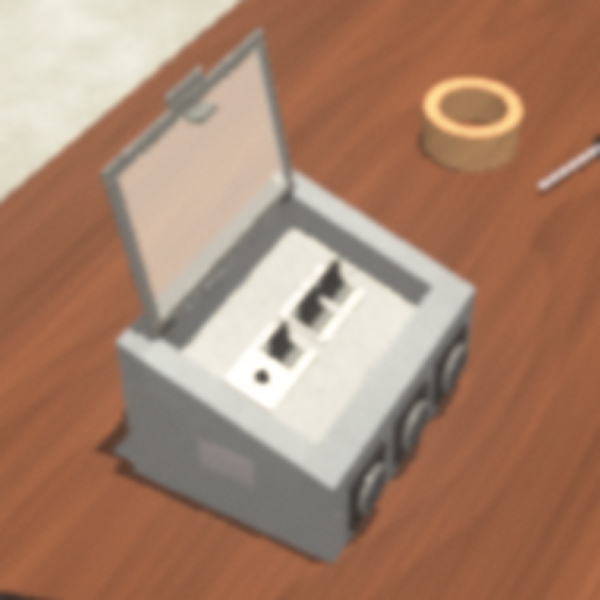

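View pics/t0c.png

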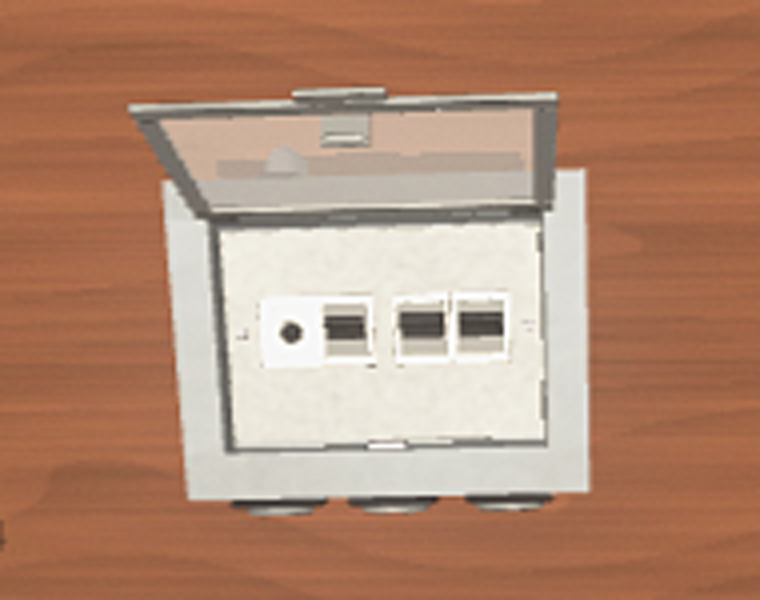

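```bash
cat >> h.py <<'E'
a=0.314; c,s=np.cos(a),np.sin(a)
def face(x,y,z): return np.array([x*c-z*s, y, .125+x*s+z*c])
def W(P,b):
    P=np.atleast_2d(P); x,y,t=b[:3]; return np.c_[x+P[:,0]*np.cos(t)-P[:,1]*np.sin(t), y+P[:,0]*np.sin(t)+P[:,1]*np.cos(t),P[:,2]]
E
cat > fit.py <<'E'
from h import *
from scipy.optimize import least_squares
ps={n:imaging.read_camera(n) for n in("side","top")}
h=95/1000/c; w=.125
FL,FR,BL,BR=face(-h,w,0),face(-h,-w,0),face(h,w,0),face(h,-w,0)
B=face(0,.042+.017,-.028+.007)   # button; lever 17 to right of device middle
for lev in (.017,.0):
  B=face(0,.042-lev+.034,-.021)
  top=[(FL,(177.5,224.5)),(FR,(277.2,222.7)),(BR,(276.2,142.5)),(BL,(170.8,145.7)),(face(-.069,.1,0),(188,213)),(face(-.069,-.1,0),(266.5,211.2)),(B,(202.7,183))]
  side=[(FL,(256.1,264.5)),(FR,(299.8,201.8)),(BL,(187.4,217.7)),(B,(233,229.1)),(np.array([-.095,.125,0]),(256,287.3))]
  def res(b,split=False):
    r=[]
    for L,p in((top,ps["top"]),(side,ps["side"])):
        r.append(proj(p,W([q for q,_ in L],b))-np.array([u for _,u in L]))
    return np.vstack(r) if split else np.vstack(r).ravel()
  f=least_squares(res,[.53,.06,0],loss="soft_l1")
  print(lev,f.x,f.cost);print(res(f.x,True).round(1).tolist())
  b=f.x
  print("button",W(B,b),"hinge",W(face(.078,0,.002),b),"levpivot",W(face(0,.042-lev,-.032),b))
E
python3 fit.py
```

```text
0.017 [0.53556009 0.05614967 0.02054827] 4.446564316610727
[[-0.1, 1.0], [0.6, 0.3], [0.3, -0.4], [-0.2, -0.3], [-1.6, 0.4], [0.9, 0.1], [-0.4, 0.8], [-0.4, -0.2], [0.3, -1.3], [-0.8, -0.0], [0.0, -1.4], [-0.5, 0.5]]
button [[0.54083264 0.11527049 0.10502678]] hinge [[0.60911308 0.05766127 0.15099372]] levpivot [[0.54492803 0.08134747 0.09456462]]
0.0 [0.53557373 0.05519167 0.0198842 ] 14.432921883947927
[[0.2, 0.9], [0.9, 0.3], [0.7, -0.4], [0.3, -0.3], [-1.2, 0.4], [1.2, 0.1], [-6.8, 1.0], [-0.2, -0.5], [0.4, -1.5], [-0.6, -0.3], [-3.3, 2.7], [-0.4, 0.3]]
button [[0.54054752 0.13130561 0.10502678]] hinge [[0.6091277  0.05665443 0.15099372]] levpivot [[0.54462039 0.09737989 0.09456462]]
```

```bash
cat >> h.py <<'E'
b0=np.array([.53556,.05615,.02055])
def q2R(q): return R.from_quat([q[1],q[2],q[3],q[0]])
def facedir(v,b=b0):
    x,y,z=v; return R.from_euler('z',b[2]).apply(np.array([x*c-z*s,y,x*s+z*c]))
def toolrot(pitch=a,b=b0):   # tool z into face; pitch=0 -> vertical down
    Z=R.from_euler('z',b[2]); zt=Z.apply([np.sin(pitch),0,-np.cos(pitch)]); xt=Z.apply([np.cos(pitch),0,np.sin(pitch)])
    return R.from_matrix(np.c_[xt,np.cross(zt,xt),zt])
def plan(pos,rot,wps,g=1,dec=3):
    # wps: (pos,Rot,n)
    P=np.array(pos,float);Q=rot;out=[]
    for tp,tr,n in wps:
        for k in range(n):
            m=n-k
            d=Q.inv().apply((tp-P)/m)/.12; r=(Q.inv()*tr).as_rotvec()/m/np.radians(4)
            d=d.round(dec);r=r.round(dec);out.append(f"{g} "+" ".join(f"{v:g}" for v in (*(d+0),*(r+0))))
            P=P+Q.apply(d*.12);Q=Q*R.from_rotvec(r*np.radians(4))
    for i in range(0,len(out),12): print("; ".join(out[i:i+12])+"\n")
    print("end",P.round(4))
    return P,Q
def cur():
    o=bot.get_obs(); return o["eef_pos"],q2R(o["tool_rot"]),o
def rel():   # TCP in face frame
    p,q,o=cur(); v=R.from_euler('z',-b0[2]).apply(p-np.r_[b0[:2],.125]); 
    return np.array([v[0]*c+v[2]*s,v[1],-v[0]*s+v[2]*c])*1000
def FW(x,y,z): return W(face(x,y,z),b0)[0]
E
python3 - <<'E'
from h import *
p,q,o=cur()
plan(p,q,[(FW(0,.059,.06),toolrot(),24)],dec=2)
E
```

```text
1 -0.2 -0.18 0.02 0.11 0.16 -0.71; 1 -0.19 -0.19 0.02 0.11 0.16 -0.7; 1 -0.18 -0.2 0.02 0.11 0.17 -0.71; 1 -0.17 -0.21 0.01 0.11 0.16 -0.7; 1 -0.16 -0.22 0.01 0.11 0.17 -0.71; 1 -0.15 -0.22 0.01 0.11 0.16 -0.7; 1 -0.14 -0.23 0.02 0.11 0.17 -0.71; 1 -0.13 -0.24 0.01 0.11 0.17 -0.7; 1 -0.12 -0.24 0.02 0.11 0.16 -0.7; 1 -0.11 -0.25 0.02 0.11 0.17 -0.71; 1 -0.09 -0.25 0.02 0.11 0.16 -0.7; 1 -0.08 -0.26 0.02 0.11 0.17 -0.71

1 -0.07 -0.26 0.02 0.11 0.16 -0.7; 1 -0.06 -0.26 0.02 0.11 0.17 -0.71; 1 -0.04 -0.27 0.02 0.11 0.17 -0.7; 1 -0.03 -0.27 0.02 0.11 0.16 -0.71; 1 -0.02 -0.27 0.02 0.11 0.17 -0.7; 1 -0.01 -0.27 0.03 0.12 0.16 -0.71; 1 0.01 -0.27 0.03 0.11 0.17 -0.7; 1 0.02 -0.27 0.03 0.12 0.16 -0.71; 1 0.03 -0.27 0.03 0.11 0.17 -0.7; 1 0.05 -0.27 0.04 0.12 0.16 -0.71; 1 0.06 -0.26 0.04 0.11 0.17 -0.7; 1 0.06 -0.26 0.04 0.12 0.16 -0.71

end [0.5155 0.115  0.1815]
```

apply_moves:
  moves: "1 -0.2 -0.18 0.02 0.11 0.16 -0.71; 1 -0.19 -0.19 0.02 0.11 0.16 -0.7; 1 -0.18 -0.2 0.02 0.11 0.17 -0.71; 1 -0.17 -0.21 0.01 0.11 0.16 -0.7; 1 -0.16 -0.22 0.01 0.11 0.17 -0.71; 1 -0.15 -0.22 0.01 0.11 0.16 -0.7; 1 -0.14 -0.23 0.02 0.11 0.17 -0.71; 1 -0.13 -0.24 0.01 0.11 0.17 -0.7; 1 -0.12 -0.24 0.02 0.11 0.16 -0.7; 1 -0.11 -0.25 0.02 0.11 0.17 -0.71; 1 -0.09 -0.25 0.02 0.11 0.16 -0.7; 1 -0.08 -0.26 0.02 0.11 0.17 -0.71"
  force: 40

```text
t: 2.4
eef_pos: [0.3909, -0.2539, 0.2058]
tool_rot: [-0.0, 0.955, -0.284, 0.082]
contact_force: [0.3, -0.2, 0.4]
gripper_width: -0.001
```

apply_moves:
  moves: "1 -0.07 -0.26 0.02 0.11 0.16 -0.7; 1 -0.06 -0.26 0.02 0.11 0.17 -0.71; 1 -0.04 -0.27 0.02 0.11 0.17 -0.7; 1 -0.03 -0.27 0.02 0.11 0.16 -0.71; 1 -0.02 -0.27 0.02 0.11 0.17 -0.7; 1 -0.01 -0.27 0.03 0.12 0.16 -0.71; 1 0.01 -0.27 0.03 0.11 0.17 -0.7; 1 0.02 -0.27 0.03 0.12 0.16 -0.71; 1 0.03 -0.27 0.03 0.11 0.17 -0.7; 1 0.05 -0.27 0.04 0.12 0.16 -0.71; 1 0.06 -0.26 0.04 0.11 0.17 -0.7; 1 0.06 -0.26 0.04 0.12 0.16 -0.71"

```text
t: 3.4
eef_pos: [0.5161, 0.1165, 0.1817]
tool_rot: [-0.002, 0.988, 0.011, 0.157]
contact_force: [0.9, -0.5, 0.0]
gripper_width: 0.005
```

```bash
python3 - <<'E'
from h import *
print(bot.get_obs()["t"],rel())
p=snap("top","t1");snap("side","s1")
b=cv2.imread("pics/top0.png")
for f,o,(x,y,w,h) in(("t1","t1c",(150,90,150,150)),("s1","s1c",(170,100,150,190))):
    im=cv2.imread(f"pics/{f}.png")[y:y+h,x:x+w]; k=600/h; cv2.imwrite(f"pics/{o}.png",cv2.resize(im,None,fx=k,fy=k,interpolation=2))
p,q,o=cur(); print(o["contact_force"],o["gripper_width"],(q.inv()*toolrot()).as_rotvec())
plan(p,q,[(FW(0,.059,-.016),toolrot(),8)])
E
```

```text
3.4 [ 0.24536566 60.74956333 59.58227196]
[0.84682841 0.25926394 0.86094033] -0.005291428881114556 [-0.00600083 -0.00199076  0.00762694]
1 -0.001 0.007 0.079 -0.011 -0.004 0.014; 1 -0.001 0.007 0.079 -0.011 -0.004 0.014; 1 -0.001 0.007 0.079 -0.011 -0.003 0.014; 1 -0.001 0.007 0.079 -0.011 -0.004 0.013; 1 -0.001 0.006 0.079 -0.01 -0.003 0.014; 1 -0.001 0.007 0.079 -0.011 -0.004 0.013; 1 0 0.006 0.079 -0.01 -0.003 0.014; 1 -0.001 0.006 0.079 -0.011 -0.004 0.013

end [0.5393 0.1153 0.1097]
```

View pictures.

View pics/t1c.png

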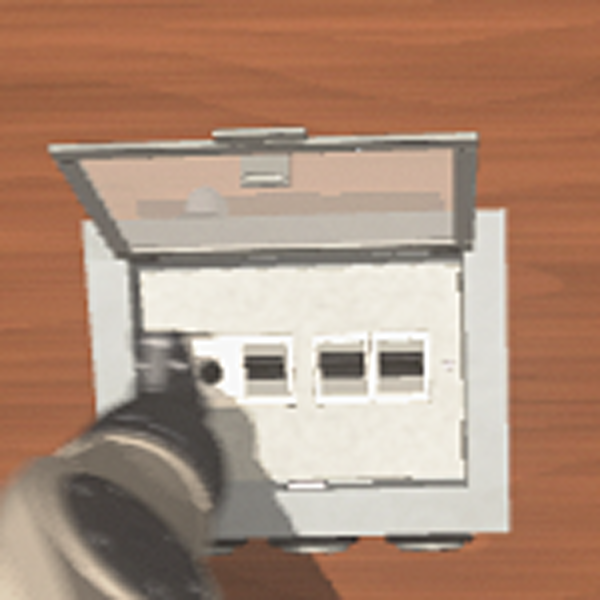

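View pics/s1c.png

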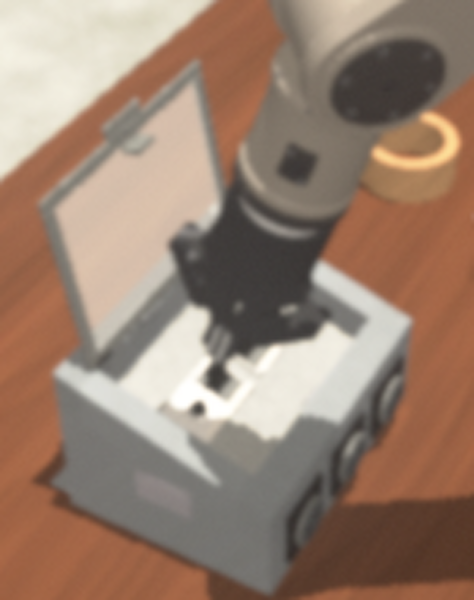

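```bash
python3 - <<'E'
from h import *
o=bot.get_obs();T=o["eef_pos"]
for n,f,(x,y,k) in(("top","t1",(150,90,4)),("side","s1",(170,100,600/190))):
    p=imaging.read_camera(n)
    print(n,(proj(p,[T,FW(0,.059,-.021)])-[x,y])*k, "lever pivot",(proj(p,FW(0,.025,-.032))-[x,y])*k)
E
```

```text
top [[177.91726835 406.1788065 ]
 [209.30439962 375.27844406]] lever pivot [[265.88842881 369.83880959]]
side [[219.66601458 349.73427741]
 [199.06548496 403.30813424]] lever pivot [[217.40612803 383.90980969]]
```

apply_moves:
  moves: "1 0 0.013 0.079 -0.04 -0.01 0.05; 1 0 0.013 0.079 -0.04 -0.01 0.06; 1 0 0.013 0.079 0 0 0; 1 0 0.013 0.079 0 0 0; 1 0 0 0.079 0 0 0; 1 0 0 0.079 0 0 0; 1 0 0 0.079 0 0 0; 1 0 0 0.06 0 0 0; 1 0 0 0 0 0 0"

```text
t: 4.35
eef_pos: [0.5377, 0.1069, 0.1103]
tool_rot: [0.001, 0.988, 0.005, 0.155]
contact_force: [-0.3, 0.6, 0.3]
gripper_width: -0.006
```

```bash
python3 - <<'E'
from h import *
print(bot.get_obs()["t"],rel(),bot.get_obs()["contact_force"])
E
```

```text
4.35 [ -1.51000498  50.74067617 -14.97548099] [-0.33816721  0.64885272  0.28103712]
```

apply_moves:
  moves: "1 0.006 -0.035 0 0 0 -0.05; 1 0.006 -0.034 0 0 0 -0.05; 1 0 0 0 0 0 0; 1 0 0 0 0 0 0"

```text
t: 4.68
eef_pos: [0.5397, 0.1178, 0.1125]
tool_rot: [0.001, 0.988, 0.01, 0.156]
contact_force: [0.6, 0.2, 0.8]
gripper_width: -0.005
```

```bash
python3 - <<'E'
from h import *
print(bot.get_obs()["t"],rel(),bot.get_obs()["contact_force"])
E
```

```text
4.6833 [  1.31222515  61.54345516 -13.51807416] [0.60169279 0.19733801 0.81821085]
```

apply_moves:
  moves: "1 0 0 0.025 0 0 0; 1 0 0 0.025 0 0 0; 1 0 0 0 0 0 0; 1 0 0 0 0 0 0"

```text
t: 5.02
eef_pos: [0.5411, 0.117, 0.1059]
tool_rot: [0.001, 0.988, 0.009, 0.155]
contact_force: [0.1, 0.3, -0.5]
gripper_width: 0.002
```

```bash
python3 - <<'E'
from h import *
print(bot.get_obs()["t"],rel(),bot.get_obs()["contact_force"])
E
```

```text
5.0167 [  0.56788273  60.70290757 -20.31855675] [ 0.09915996  0.30180635 -0.53066186]
```

apply_moves:
  moves: "1 0 0 0.02 0 0 0; 1 0 0 0 0 0 0; 1 0 0 0 0 0 0"

```text
t: 5.27
eef_pos: [0.5421, 0.1172, 0.1039]
tool_rot: [0.001, 0.988, 0.009, 0.156]
contact_force: [-0.0, -0.0, 2.9]
gripper_width: -0.002
```

apply_moves:
  moves: "1 0 0 0.015 0 0 0; 1 0 0 0 0 0 0; 1 0 0 0 0 0 0"

```text
t: 5.52
eef_pos: [0.5426, 0.1172, 0.1022]
tool_rot: [0.001, 0.988, 0.009, 0.156]
contact_force: [-1.8, 0.6, 3.1]
gripper_width: -0.002
```

```bash
python3 - <<'E'
from h import *
print(bot.get_obs()["t"],rel(),bot.get_obs()["contact_force"])
snap("top","t2");snap("side","s2")
for f,o,(x,y,w,h) in(("t2","t2c",(150,90,150,150)),("s2","s2c",(200,170,100,100))):
    im=cv2.imread(f"pics/{f}.png")[y:y+h,x:x+w]; k=600/h; cv2.imwrite(f"pics/{o}.png",cv2.resize(im,None,fx=k,fy=k,interpolation=2))
E
```

```text
5.5167 [  0.870037    60.84980511 -24.23083471] [-1.8249085   0.59975917  3.0552497 ]
```

View pics/s2c.png

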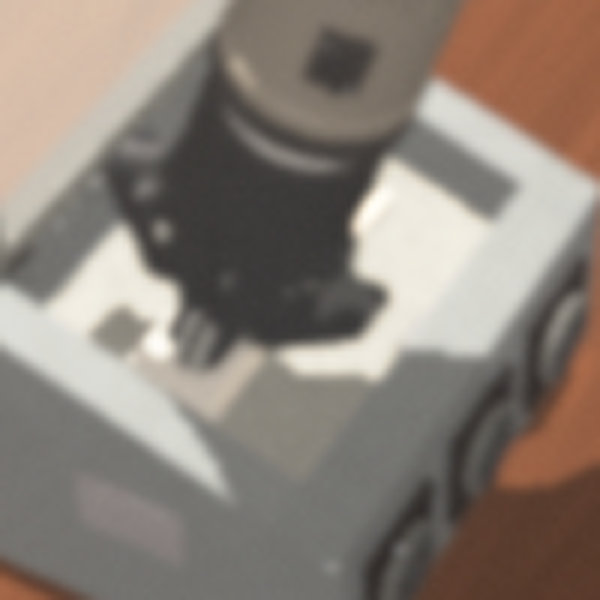

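View pics/t2c.png

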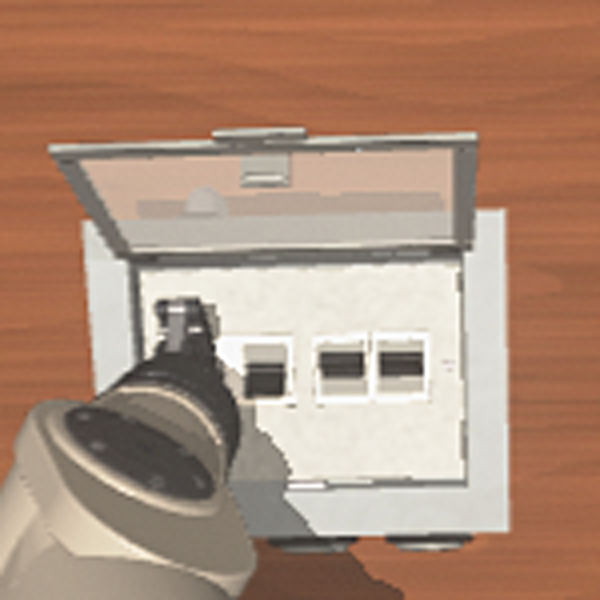

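apply_moves:
  moves: "1 0 0 -0.1 0 0 0; 1 0 0 -0.12 0 0 0; 1 0 0 -0.12 0 0 0; 1 -0.077 0.075 0 0 0 0; 1 -0.077 0.075 0 0 0 0; 1 -0.077 0.075 0 0 0 0; 1 -0.077 0.074 0 0 0 0; 1 0 0 0 0 0 0; 1 0 0 0 0 0 0"

```text
t: 6.37
eef_pos: [0.4946, 0.0794, 0.1291]
tool_rot: [0.001, 0.988, 0.009, 0.155]
contact_force: [0.2, -0.3, 0.1]
gripper_width: 0.001
```

```bash
cat > m.py <<'E'
from h import *
o=bot.get_obs()
F=R.from_euler('z',-b0[2]).apply(o["contact_force"]); print(o["t"],rel().round(1),"F face",np.round([F[0]*c+F[2]*s,F[1],-F[0]*s+F[2]*c],1), (q2R(o["tool_rot"]).inv()*toolrot()).as_rotvec(degrees=True).round(2))
E
python3 m.py; python3 - <<'E'
from h import *
snap("top","t3");p=snap("side","s3")
for f,o,(x,y,w,h) in(("t3","t3c",(150,90,150,150)),("s3","s3c",(180,140,130,130))):
    im=cv2.imread(f"pics/{f}.png")[y:y+h,x:x+w]; k=600/h; cv2.imwrite(f"pics/{o}.png",cv2.resize(im,None,fx=k,fy=k,interpolation=2))
E
```

```text
6.3667 [-37.2  24.1  16.4] F face [ 0.2 -0.3 -0. ] [ 0.36  0.18 -0.09]
```

View pics/s3c.png

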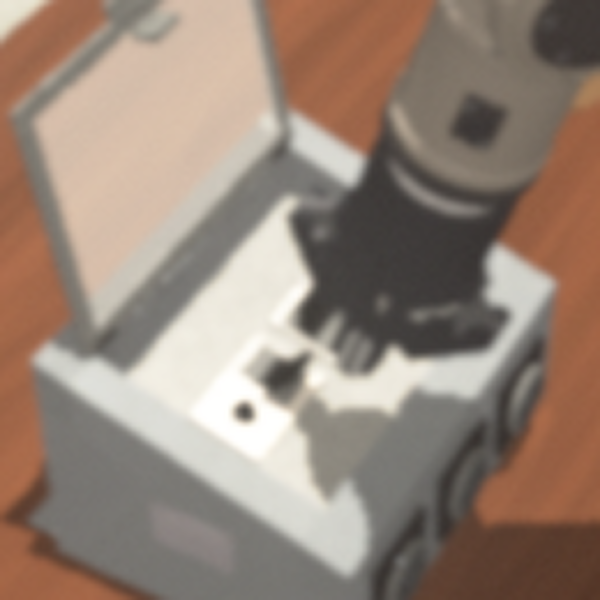

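View pics/t3c.png

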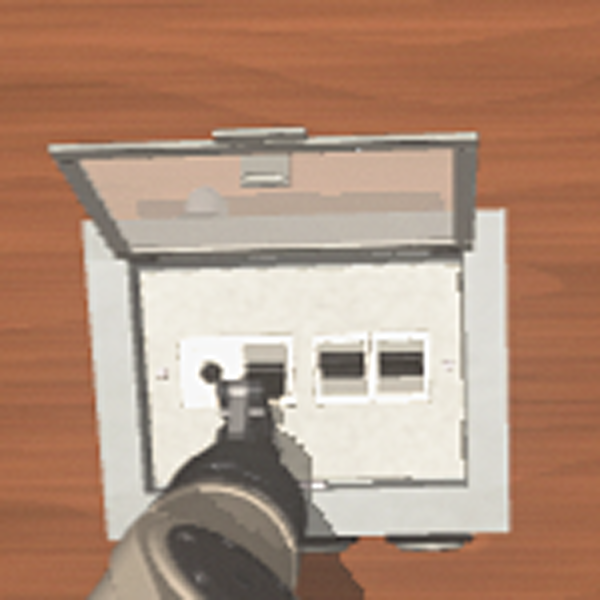

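apply_moves:
  moves: "1 0 0 0.09 0 0 0; 1 0 0 0.09 0 0 0; 1 0 0 0.05 0 0 0; 1 0 0 0.03 0 0 0; 1 0 0 0 0 0 0"

```text
t: 6.88
eef_pos: [0.5052, 0.0811, 0.0995]
tool_rot: [0.001, 0.988, 0.01, 0.155]
contact_force: [-0.5, 1.0, -0.1]
gripper_width: 0.003
```

```bash
python3 m.py
```

```text
6.8833 [-36.3  25.5 -15. ] F face [-0.5  1.   0.1] [0.28 0.15 0.01]
```

apply_moves:
  moves: "1 0.04 0 0 0 0 0; 1 0.04 0 0 0 0 0; 1 0.04 0 0 0 0 0; 1 0 0 0 0 0 0"

```text
t: 7.22
eef_pos: [0.5196, 0.0811, 0.1053]
tool_rot: [0.001, 0.988, 0.009, 0.156]
contact_force: [-3.8, -0.5, 2.3]
gripper_width: 0.001
```

```bash
python3 m.py
```

```text
7.2167 [-20.7  25.2 -14. ] F face [-2.9 -0.4  3.4] [ 0.29  0.05 -0.06]
```

apply_moves:
  moves: "1 0.04 0 0 0 0 0; 1 0.03 0 0 0 0 0; 1 0 0 0 0 0 0"

```text
t: 7.47
eef_pos: [0.5261, 0.0812, 0.1085]
tool_rot: [0.002, 0.988, 0.01, 0.156]
contact_force: [-16.4, -1.4, 24.8]
gripper_width: -0.003
```

```bash
python3 m.py
```

```text
7.4667 [-13.6  25.2 -12.9] F face [-8.  -1.  28.7] [0.39 0.08 0.  ]
```

apply_moves:
  moves: "1 0.03 0 0 0 0 0; 1 0 0 0 0 0 0; 1 0 0 0 0 0 0"

```text
t: 7.72
eef_pos: [0.531, 0.0814, 0.1103]
tool_rot: [0.001, 0.988, 0.01, 0.157]
contact_force: [-11.3, -1.6, 22.3]
gripper_width: -0.003
```

```bash
python3 m.py; python3 - <<'E'
from h import *
snap("top","t4");p=snap("side","s4")
for f,o,(x,y,w,h) in(("t4","t4c",(180,150,80,60)),("s4","s4c",(200,180,80,80))):
    im=cv2.imread(f"pics/{f}.png")[y:y+h,x:x+w]; k=600/h; cv2.imwrite(f"pics/{o}.png",cv2.resize(im,None,fx=k,fy=k,interpolation=2))
E
```

```text
7.7167 [ -8.4  25.3 -12.7] F face [-3.9 -1.4 24.7] [ 0.34 -0.08 -0.02]
```

View pics/t4c.png

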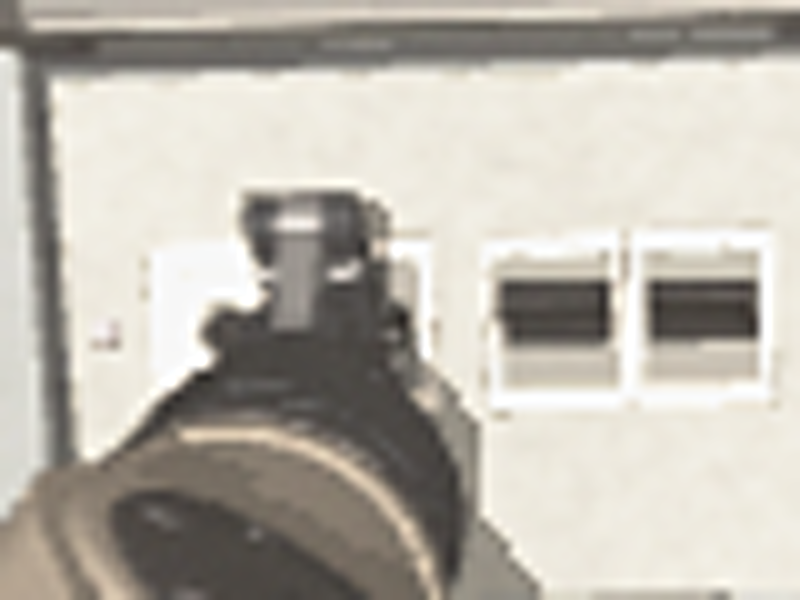

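View pics/s4c.png

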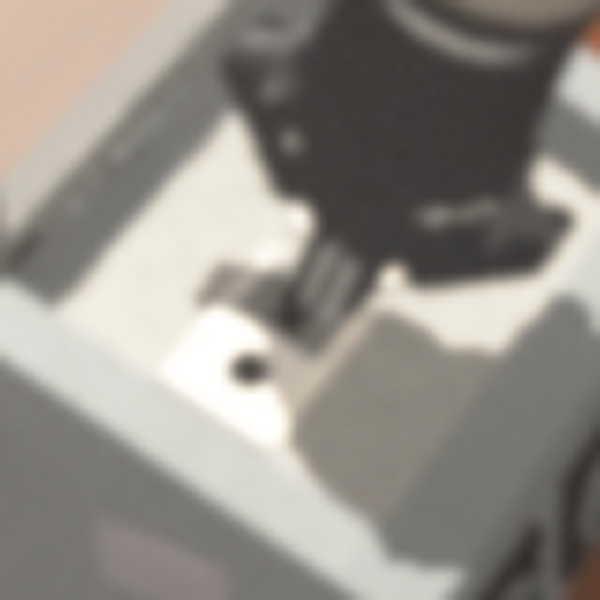

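```bash
python3 - <<'E'
from h import *
p=imaging.read_camera("side");t=imaging.read_camera("top")
T=bot.get_obs()["eef_pos"]
for th in(-.45,0,.45,.6):
  for y in(.013,.037):
    X=FW(.026*np.sin(th),y,-.032+.026*np.cos(th)); print(th,y,(proj(p,X)[0]-[200,180])*7.5,(proj(t,X)[0]-[180,150])*10)
print("tcp",(proj(p,T)[0]-[200,180])*7.5)
for dx in(-14.5,14.5):
  for y in(-11,11):
    v=rel()/1000; print(dx,y,(proj(p,FW(v[0]+dx/1000,v[1]+y/1000,v[2]))[0]-[200,180])*7.5)
E
python3 m.py
```

```text
-0.45 0.013 [353.69664038 269.94179144] [405.85759727 389.23630653]
-0.45 0.037 [318.22342426 314.49076693] [308.23983858 391.93899608]
0 0.013 [328.14712341 247.47229008] [402.42257259 346.62198228]
0 0.037 [292.28691044 291.72820049] [304.24596615 349.37684502]
0.45 0.013 [298.78180973 233.62521743] [401.03300774 298.96907282]
0.45 0.037 [262.60967818 277.55328312] [302.83821297 301.76541447]
0.6 0.013 [289.207747   231.47935655] [401.09179128 283.74670608]
0.6 0.037 [252.96098511 275.30257753] [303.01558555 286.55270236]
tcp [325.51889049 294.71853128]
-14.5 -11 [376.93284973 297.79279694]
-14.5 11 [344.7864058  338.90821367]
14.5 -11 [306.55810737 251.22088671]
14.5 11 [273.59120704 291.60851264]
7.9167 [ -8.4  25.3 -12.7] F face [-5.2 -1.4 23.1] [ 0.34 -0.08 -0.02]
```

```bash
python3 - <<'E'
import cv2
im=cv2.imread("pics/t4.png")[165:200,198:248]; cv2.imwrite("pics/t4d.png",cv2.resize(im,None,fx=16,fy=16,interpolation=0))
E
```

```text
(no output)
```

View pics/t4d.png

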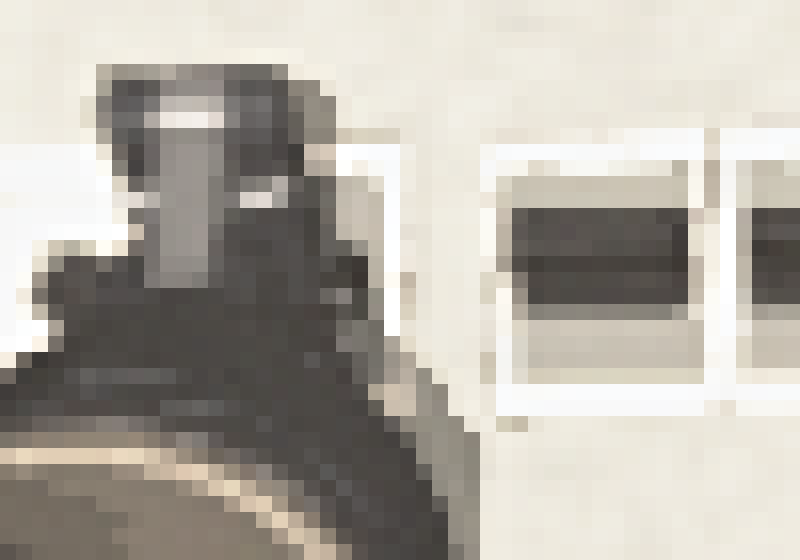

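apply_moves:
  moves: "1 0 0 -0.025 0 0 0; 1 0 0 0 0 0 0"

```text
t: 8.08
eef_pos: [0.5286, 0.0809, 0.1113]
tool_rot: [0.001, 0.988, 0.009, 0.155]
contact_force: [-3.3, 0.5, 1.9]
gripper_width: 0.005
```

```bash
python3 m.py
```

```text
8.0833 [-10.3  24.9 -11. ] F face [-2.6  0.6  2.9] [ 0.33  0.13 -0.03]
```

apply_moves:
  moves: "1 0.025 0 0 0 0 0; 1 0 0 0 0 0 0; 1 0 0 0 0 0 0"

```text
t: 8.33
eef_pos: [0.5309, 0.0807, 0.1113]
tool_rot: [0.001, 0.988, 0.009, 0.154]
contact_force: [-6.3, -0.6, 1.9]
gripper_width: 0.0
```

```bash
python3 m.py
```

```text
8.3333 [ -8.1  24.7 -11.7] F face [-5.4 -0.4  3.8] [ 0.35  0.23 -0.04]
```

apply_moves:
  moves: "1 0.025 0 0 0 0 0; 1 0 0 0 0 0 0; 1 0 0 0 0 0 0"

```text
t: 8.58
eef_pos: [0.534, 0.0807, 0.1122]
tool_rot: [0.001, 0.988, 0.009, 0.154]
contact_force: [-4.7, -0.1, 1.7]
gripper_width: -0.003
```

```bash
python3 m.py
```

```text
8.5833 [ -5.   24.6 -11.9] F face [-3.9 -0.   3.1] [ 0.35  0.23 -0.04]
```

apply_moves:
  moves: "1 0.025 0 0 0 0 0; 1 0 0 0 0 0 0; 1 0 0 0 0 0 0"

```text
t: 8.83
eef_pos: [0.5377, 0.081, 0.1135]
tool_rot: [0.001, 0.988, 0.009, 0.155]
contact_force: [-1.6, -0.2, -2.1]
gripper_width: 0.0
```

```bash
python3 m.py; python3 - <<'E'
from h import *
snap("top","t5")
im=cv2.imread("pics/t5.png")[165:200,198:248]; cv2.imwrite("pics/t5d.png",cv2.resize(im,None,fx=16,fy=16,interpolation=0))
E
```

```text
8.8333 [ -1.   24.8 -11.8] F face [-2.2 -0.2 -1.5] [ 0.31  0.13 -0.05]
```

View pics/t5d.png

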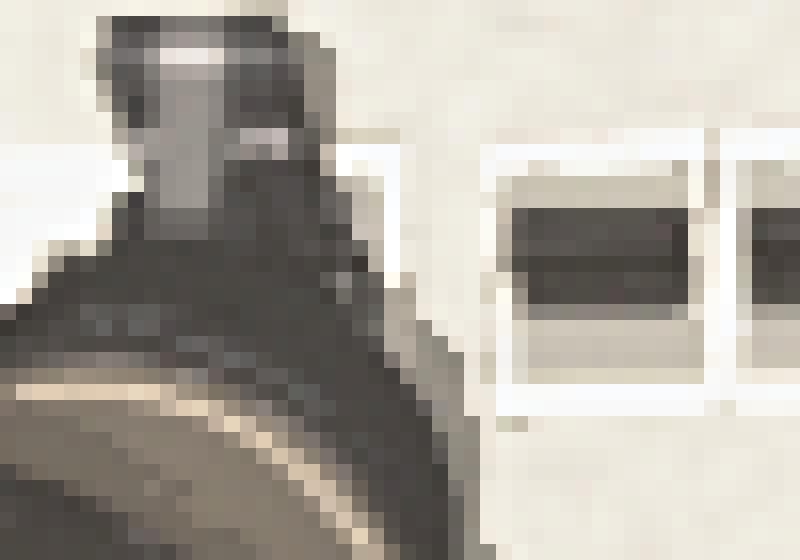

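apply_moves:
  moves: "1 0.02 0 0 0 0 0; 1 0 0 0 0 0 0; 1 0 0 0 0 0 0"

```text
t: 9.13
eef_pos: [0.5396, 0.0811, 0.1142]
tool_rot: [0.001, 0.988, 0.009, 0.155]
contact_force: [-3.3, -0.4, -1.3]
gripper_width: 0.0
```

```bash
python3 m.py
```

```text
9.1333 [  1.   24.9 -11.7] F face [-3.6 -0.3 -0.3] [ 0.33  0.17 -0.04]
```

apply_moves:
  moves: "1 0.02 0 0 0 0 0; 1 0 0 0 0 0 0; 1 0 0 0 0 0 0"

```text
t: 9.38
eef_pos: [0.5421, 0.0812, 0.1151]
tool_rot: [0.001, 0.988, 0.009, 0.155]
contact_force: [-5.2, 0.1, -1.5]
gripper_width: 0.002
```

```bash
python3 m.py
```

```text
9.3833 [  3.6  24.9 -11.6] F face [-5.4  0.2  0.2] [ 0.32  0.14 -0.03]
```

apply_moves:
  moves: "1 0.015 0 0 0 0 0; 1 0 0 0 0 0 0; 1 0 0 0 0 0 0"

```text
t: 9.63
eef_pos: [0.5435, 0.0812, 0.1155]
tool_rot: [0.001, 0.988, 0.009, 0.155]
contact_force: [-6.9, 0.1, -1.1]
gripper_width: -0.001
```

```bash
python3 m.py
```

```text
9.6333 [  5.1  24.9 -11.6] F face [-6.9  0.2  1.1] [ 0.32  0.16 -0.03]
```

Force is rising steadily (latch region). Push a little further.

apply_moves:
  moves: "1 0.015 0 0 0 0 0; 1 0 0 0 0 0 0; 1 0 0 0 0 0 0"

```text
t: 9.88
eef_pos: [0.5438, 0.0812, 0.1155]
tool_rot: [0.002, 0.988, 0.01, 0.154]
contact_force: [-10.4, 0.5, 0.4]
gripper_width: 0.001
```

```bash
python3 m.py
```

```text
9.8833 [  5.4  24.9 -11.8] F face [-9.8  0.7  3.6] [ 0.36  0.29 -0.  ]
```

apply_moves:
  moves: "1 0.012 0 0 0 0 0; 1 0 0 0 0 0 0; 1 0 0 0 0 0 0"

```text
t: 10.13
eef_pos: [0.544, 0.0812, 0.1154]
tool_rot: [0.002, 0.988, 0.01, 0.153]
contact_force: [-14.1, 0.3, 2.6]
gripper_width: -0.002
```

```bash
python3 m.py
```

```text
10.1333 [  5.5  24.9 -11.9] F face [-12.6   0.6   6.8] [0.4  0.41 0.02]
```

apply_moves:
  moves: "1 -0.04 0 0 0 0 0; 1 -0.06 0 0 0 0 0; 1 -0.1 0 0 0 0 0; 1 -0.1 0 -0.1 0 0 0; 1 -0.1 0 -0.2 0 0 0; 1 -0.1 0 -0.2 0 0 0; 1 -0.1 0 -0.2 0 0 0; 1 0 0 0 0 0 0"

```text
t: 10.8
eef_pos: [0.4531, 0.0809, 0.1783]
tool_rot: [0.001, 0.987, 0.01, 0.159]
contact_force: [0.3, 0.2, -0.8]
gripper_width: -0.003
```

```bash
python3 m.py; python3 - <<'E'
from h import *
snap("top","t6");snap("side","s6")
im=cv2.imread("pics/t6.png")[110:235,150:290]; cv2.imwrite("pics/t6d.png",cv2.resize(im,None,fx=4.5,fy=4.5,interpolation=0))
im=cv2.imread("pics/s6.png")[180:260,200:280]; cv2.imwrite("pics/s6d.png",cv2.resize(im,None,fx=7,fy=7,interpolation=2))
E
```

```text
10.8 [-61.4  26.4  76. ] F face [ 0.1  0.2 -0.8] [ 0.3  -0.31  0.05]
```

View pics/t6d.png

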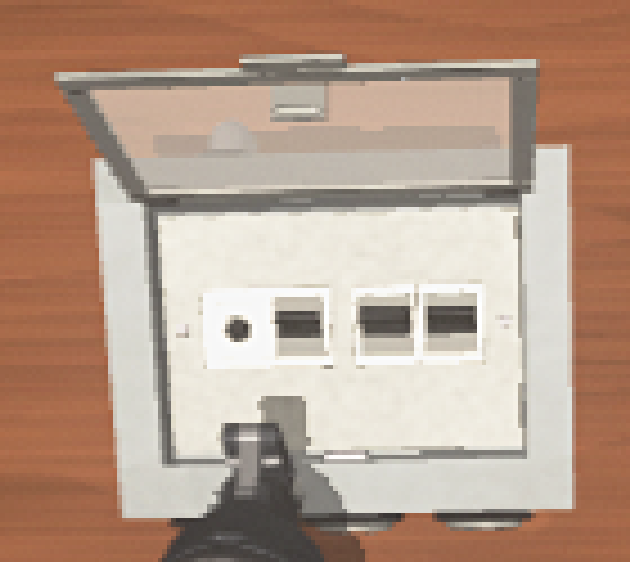

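View pics/s6d.png

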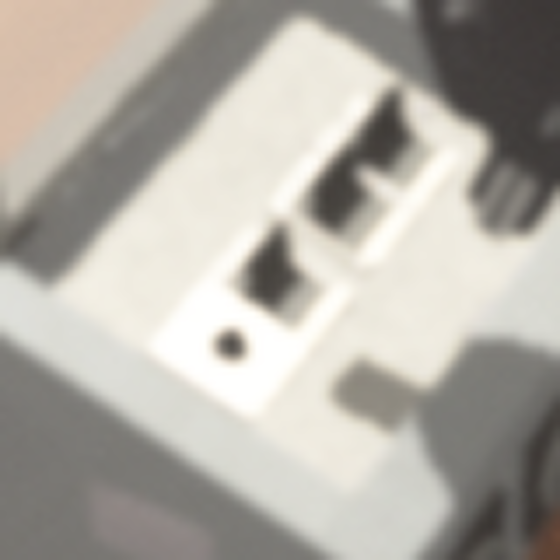

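```bash
python3 - <<'E'
from h import *
p,q,o=cur()
plan(p,q,[(np.array([.48,.06,.40]),toolrot(0),7),(np.array([.695,.06,.40]),toolrot(0),7),(np.array([.695,.06,.29]),toolrot(0),4),(np.array([.695,.06,.29]),toolrot(0),2)],dec=2)
E
```

```text
1 0.11 0.03 -0.24 0.01 -0.65 0; 1 0.1 0.02 -0.25 0.01 -0.65 0; 1 0.09 0.03 -0.25 0.01 -0.65 0; 1 0.08 0.02 -0.26 0.01 -0.65 -0.01; 1 0.06 0.03 -0.26 0.01 -0.65 0; 1 0.06 0.02 -0.26 0.01 -0.65 -0.01; 1 0.04 0.03 -0.27 0.01 -0.65 0; 1 0.26 0 0 0 0 0; 1 0.25 0.01 0 0 0 0; 1 0.26 0 0 0 0 0; 1 0.25 0.01 0 0 0 0; 1 0.26 0 0 0 0 0

1 0.25 0.01 0 0 0 0; 1 0.26 0 0 0 0 0; 1 0 0 0.23 0 0 0; 1 0 0 0.23 0 0 0; 1 0 0 0.23 0 0 0; 1 0 0 0.23 0 0 0; 1 0 0 0 0 0 0; 1 0 0 0 0 0 0

end [0.695  0.0604 0.29  ]
```

apply_moves:
  moves: "1 0.11 0.03 -0.24 0.01 -0.65 0; 1 0.1 0.02 -0.25 0.01 -0.65 0; 1 0.09 0.03 -0.25 0.01 -0.65 0; 1 0.08 0.02 -0.26 0.01 -0.65 0; 1 0.06 0.03 -0.26 0.01 -0.65 0; 1 0.06 0.02 -0.26 0.01 -0.65 0; 1 0.04 0.03 -0.27 0.01 -0.65 0; 1 0.26 0 0 0 0 0; 1 0.25 0.01 0 0 0 0; 1 0.26 0 0 0 0 0; 1 0.25 0.01 0 0 0 0; 1 0.26 0 0 0 0 0"

```text
t: 11.9
eef_pos: [0.6365, 0.0588, 0.3959]
tool_rot: [0.001, 1.0, 0.008, -0.003]
contact_force: [1.0, 0.6, -0.3]
gripper_width: 0.005
```

apply_moves:
  moves: "1 0.25 0.01 0 0 0 0; 1 0.26 0 0 0 0 0; 1 0 0 0 0 0 0; 1 0 0 0 0 0 0"

```text
t: 12.23
eef_pos: [0.6969, 0.0594, 0.3937]
tool_rot: [0.0, 1.0, 0.008, -0.004]
contact_force: [0.1, 0.5, -0.2]
gripper_width: -0.002
```

```bash
python3 m.py; python3 - <<'E'
from h import *
p=snap("top","t7");p2=snap("side","s7")
for q in(p,p2): print([ (x["location"],x["score"]) for x in nets.spot_point(q,"cover_edge")[:2]])
for f in("t7","s7"):
  im=cv2.imread(f"pics/{f}.png")[60:260,130:330]; cv2.imwrite(f"pics/{f}d.png",cv2.resize(im,None,fx=3,fy=3,interpolation=2))
E
```

```text
12.2333 [ 2.364e+02 -1.000e-01  2.057e+02] F face [ 0.1  0.5 -0.2] [ 0.06 18.45 -0.2 ]
[]
[([209.9, 138.4], 0.71)]
```

View pics/t7d.png

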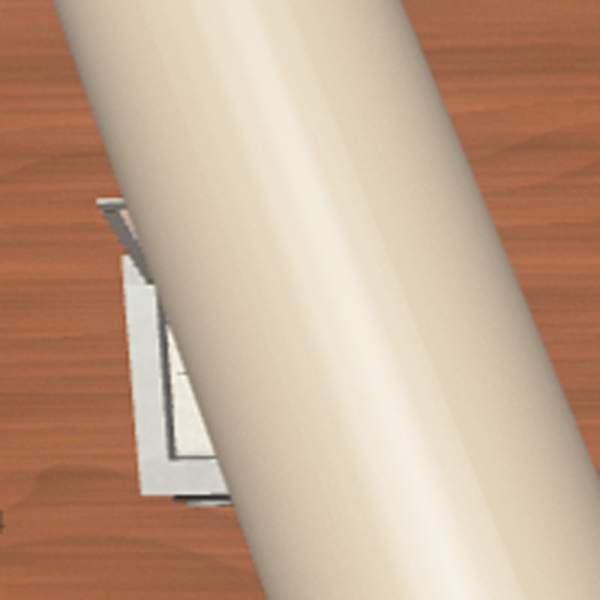

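View pics/s7d.png

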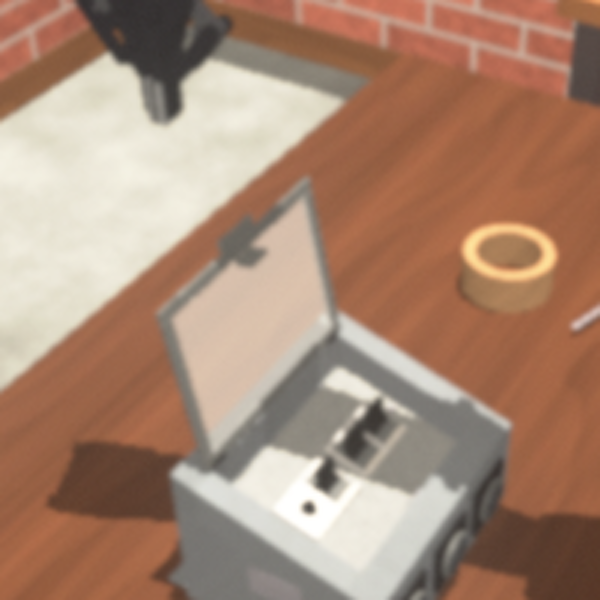

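apply_moves:
  moves: "1 0 0 0.22 0 0 0; 1 0 0 0.22 0 0 0; 1 0 0 0.22 0 0 0; 1 0 0 0.2 0 0 0; 1 0 0 0 0 0 0; 1 -0.1 0 0 0 0 0; 1 -0.1 0 0 0 0 0; 1 0 0 0 0 0 0"

```text
t: 13.1
eef_pos: [0.6689, 0.0599, 0.2968]
tool_rot: [0.0, 1.0, 0.01, -0.002]
contact_force: [-0.6, 0.7, 0.5]
gripper_width: 0.002
```

apply_moves:
  moves: "1 -0.08 0 0 0 0 0; 1 -0.08 0 0 0 0 0; 1 -0.08 0 0 0 0 0; 1 -0.08 0 0 0 0 0; 1 -0.06 0 0 0 0 0; 1 0 0 0 0 0 0"

```text
t: 13.6
eef_pos: [0.6229, 0.0588, 0.295]
tool_rot: [0.0, 1.0, 0.01, -0.003]
contact_force: [-0.0, -0.0, -0.1]
gripper_width: -0.003
```

```bash
python3 m.py; python3 - <<'E'
from h import *
p2=snap("side","s8")
for f in("s8",):
  im=cv2.imread(f"pics/{f}.png")[60:260,130:330]; cv2.imwrite(f"pics/{f}d.png",cv2.resize(im,None,fx=3,fy=3,interpolation=2))
E
```

```text
13.6 [135.6   0.8 134.7] F face [-0. -0. -0.] [ 0.04 18.31 -0.05]
```

View pics/s8d.png

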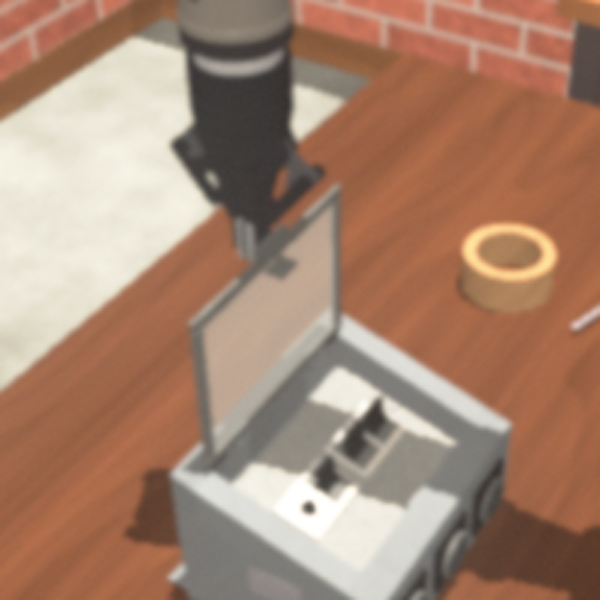

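```bash
python3 - <<'E'
from h import *
p,q,o=cur()
H=FW(.078,0,.002)
ex=R.from_euler('z',b0[2]).apply([1,0,0])
w=[]
for f in np.linspace(.1,1.6,18):
    r=.138; u=-np.sin(f)*ex+np.cos(f)*np.array([0,0,1]); n=np.cos(f)*ex+np.sin(f)*np.array([0,0,1])
    pitch=a*np.clip((f-.8)/(1.6-.8),0,1)
    corner=H+r*u+n*.003
    Rt=toolrot(pitch); w.append((corner+Rt.apply([.007,0,0]),Rt,1))
plan(p,q,w)
E
```

```text
1 -0.152 0.005 0.052 0.008 0.079 -0.018; 1 -0.101 0 0.013 0 0 0; 1 -0.099 0 0.021 0 0 0; 1 -0.097 0 0.03 0 0 0; 1 -0.094 0 0.038 0 0 0; 1 -0.09 0 0.047 0 0 0; 1 -0.086 0 0.054 0 0 0; 1 -0.081 0 0.061 0 0 0; 1 -0.074 0 0.069 0 0.033 0; 1 -0.069 0 0.072 0 0.496 0; 1 -0.065 0 0.076 0 0.496 0; 1 -0.06 0 0.08 0 0.496 0

1 -0.056 0 0.082 0 0.496 0; 1 -0.052 0 0.086 0 0.496 0; 1 -0.046 0 0.088 0 0.496 0; 1 -0.042 0 0.091 0 0.496 0; 1 -0.037 0 0.092 0 0.496 0; 1 -0.031 0 0.095 0 0.496 0

end [0.4778 0.055  0.1521]
```

apply_moves:
  moves: "1 -0.152 0.005 0.052 0 0.08 0; 1 -0.101 0 0.013 0 0 0; 1 -0.099 0 0.021 0 0 0; 1 -0.097 0 0.03 0 0 0; 1 -0.094 0 0.038 0 0 0; 1 -0.09 0 0.047 0 0 0; 1 -0.086 0 0.054 0 0 0; 1 -0.081 0 0.061 0 0 0; 1 -0.074 0 0.069 0 0.03 0; 1 -0.069 0 0.072 0 0.5 0; 1 -0.065 0 0.076 0 0.5 0; 1 -0.06 0 0.08 0 0.5 0"

```text
t: 14.65
eef_pos: [0.4974, 0.0557, 0.22]
tool_rot: [-0.001, 0.998, 0.01, 0.055]
contact_force: [0.3, 0.0, 0.0]
gripper_width: -0.002
```

```bash
python3 m.py; python3 - <<'E'
from h import *
p2=snap("side","s9")
for f in("s9",):
  im=cv2.imread(f"pics/{f}.png")[60:260,130:330]; cv2.imwrite(f"pics/{f}d.png",cv2.resize(im,None,fx=3,fy=3,interpolation=2))
E
```

```text
14.65 [ -6.9   0.4 102.2] F face [ 0.3  0.  -0.1] [-0.   11.73 -0.08]
```

View pics/s9d.png

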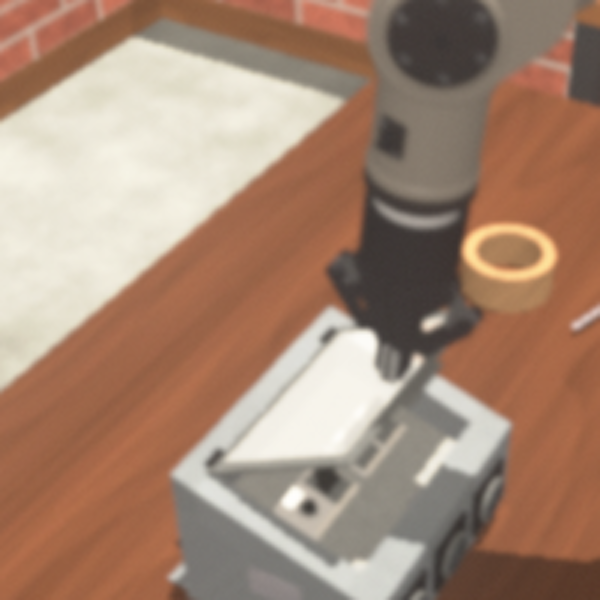

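apply_moves:
  moves: "1 -0.056 0 0.082 0 0.5 0; 1 -0.052 0 0.086 0 0.5 0; 1 -0.046 0 0.088 0 0.5 0; 1 -0.042 0 0.091 0 0.5 0; 1 -0.037 0 0.092 0 0.5 0; 1 -0.031 0 0.095 0 0.5 0; 1 0 0 0 0 0 0; 1 0 0 0 0 0 0"

```text
t: 15.37
eef_pos: [0.4785, 0.0553, 0.1516]
tool_rot: [-0.001, 0.988, 0.01, 0.156]
contact_force: [0.5, -0.1, -0.3]
gripper_width: -0.005
```

```bash
python3 m.py; python3 - <<'E'
from h import *
p2=snap("side","s10")
for f in("s10",):
  im=cv2.imread(f"pics/{f}.png")[130:280,180:330]; cv2.imwrite(f"pics/{f}d.png",cv2.resize(im,None,fx=4,fy=4,interpolation=2))
E
```

```text
15.3667 [-46.    0.4  42.9] F face [ 0.4 -0.1 -0.5] [ 0.05 -0.   -0.03]
```

View pics/s10d.png

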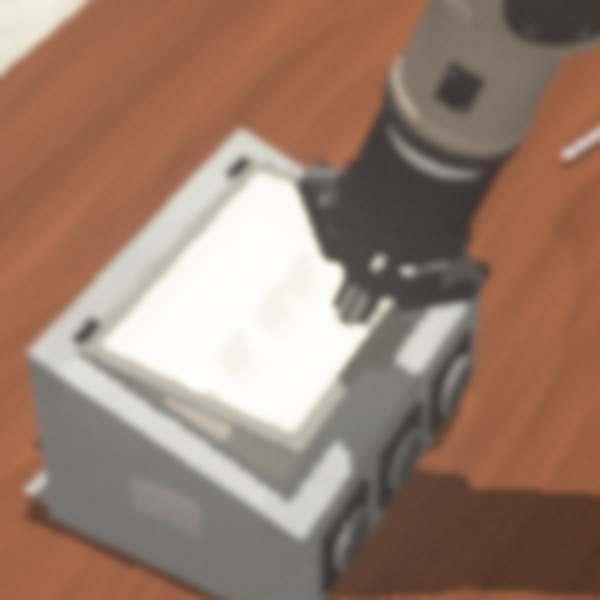

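apply_moves:
  moves: "1 -0.07 0 0.04 0 0 0; 1 -0.07 0 0.05 0 0 0; 1 -0.06 0 0.05 0 0 0; 1 0 0 0.05 0 0 0; 1 0 0 0.04 0 0 0; 1 0 0 0.03 0 0 0; 1 0 0 0 0 0 0"

```text
t: 16.0
eef_pos: [0.467, 0.0552, 0.115]
tool_rot: [-0.002, 0.987, 0.009, 0.158]
contact_force: [1.0, -0.7, 2.6]
gripper_width: -0.001
```

```bash
python3 m.py
```

```text
16.0 [-68.3   0.5  11.7] F face [ 1.8 -0.7  2.2] [ 0.02 -0.2  -0.1 ]
```

apply_moves:
  moves: "1 0 0 0.03 0 0 0; 1 0 0 0 0 0 0; 1 0 0 0 0 0 0"

```text
t: 16.25
eef_pos: [0.4669, 0.0551, 0.1112]
tool_rot: [-0.002, 0.987, 0.009, 0.158]
contact_force: [0.2, -0.2, 0.6]
gripper_width: 0.004
```

```bash
python3 m.py
```

```text
16.25 [-69.5   0.4   8.1] F face [ 0.3 -0.2  0.5] [ 0.02 -0.14 -0.08]
```

apply_moves:
  moves: "1 0 0 0.02 0 0 0; 1 0 0 0 0 0 0; 1 0 0 0 0 0 0"

```text
t: 16.5
eef_pos: [0.4675, 0.0551, 0.1089]
tool_rot: [-0.001, 0.987, 0.009, 0.157]
contact_force: [0.1, -0.4, 1.0]
gripper_width: -0.001
```

```bash
python3 m.py
```

```text
16.5 [-69.8   0.3   5.7] F face [ 0.4 -0.4  0.9] [ 0.03 -0.13 -0.07]
```

apply_moves:
  moves: "1 0 0 0.015 0 0 0; 1 0 0 0 0 0 0; 1 0 0 0 0 0 0"

```text
t: 16.75
eef_pos: [0.4682, 0.0552, 0.1074]
tool_rot: [-0.001, 0.987, 0.01, 0.158]
contact_force: [-2.5, -0.9, 3.9]
gripper_width: -0.001
```

apply_moves:
  moves: "1 0 0 0.015 0 0 0; 1 0 0 0 0 0 0; 1 0 0 0 0 0 0"

```text
t: 17.0
eef_pos: [0.4684, 0.0551, 0.1069]
tool_rot: [-0.001, 0.987, 0.01, 0.158]
contact_force: [-17.4, -1.5, 32.5]
gripper_width: 0.002
```

```bash
python3 m.py
```

```text
17.0 [-69.5   0.4   3.5] F face [-6.5 -1.2 36.3] [ 0.13 -0.23 -0.02]
```

apply_moves:
  moves: "1 0 0 -0.03 0 0 0; 1 0 0 -0.1 0 0 0; 1 0 0 -0.2 0 0 0; 1 0 0 -0.25 0 0 0; 1 -0.1 0.25 -0.2 0 0 0; 1 -0.1 0.3 -0.1 0 0 0; 1 0 0.3 0 0 0 0; 1 0 0.3 0 0 0 0; 1 0 0.3 0 0 0 0; 1 0 0.3 0 0 0 0; 1 0 0 0 0 0 0; 1 0 0 0 0 0 0"

```text
t: 18.0
eef_pos: [0.4244, -0.1437, 0.1919]
tool_rot: [-0.001, 0.988, 0.007, 0.156]
contact_force: [-0.6, 1.2, -0.8]
gripper_width: 0.005
```

```bash
python3 m.py; python3 - <<'E'
from h import *
t=snap("top","t11");p2=snap("side","s11")
im=cv2.imread("pics/s11.png")[150:300,170:320]; cv2.imwrite("pics/s11d.png",cv2.resize(im,None,fx=4,fy=4,interpolation=2))
im=cv2.imread("pics/t11.png")[130:235,160:290]; cv2.imwrite("pics/t11d.png",cv2.resize(im,None,fx=5.5,fy=5.5,interpolation=0))
rs=[]
for q in(t,p2):
    L=nets.spot_point(q,"cover_edge"); print([(l["location"],l["score"]) for l in L[:2]], "pred shut",proj(q,FW(-.078,0,.004)),"at .06",proj(q,FW(-.078,0,.0135)))
    for n in("jigsaw","tape_roll","screwdriver"): print(n,[l["location"] for l in nets.spot_point(q,n)[:1]])
E
```

```text
18.0 [ -88.9 -197.5   99.2] F face [-0.8  1.2 -0.6] [ 0.18 -0.   -0.36]
[([225.7, 216.9], 0.58)] pred shut [[226.78055044 216.34541029]] at .06 [[226.46871347 217.54692311]]
jigsaw [[113.7, 197.9]]
tape_roll [[385.2, 171.4]]
screwdriver [[401.9, 215.3]]
[([276.4, 224.1], 0.8)] pred shut [[272.80654993 224.42666676]] at .06 [[273.95970102 222.36918685]]
jigsaw [[182.8, 337.3]]
tape_roll [[300.7, 153.6]]
screwdriver [[338.4, 159.3]]
```

View pics/s11d.png

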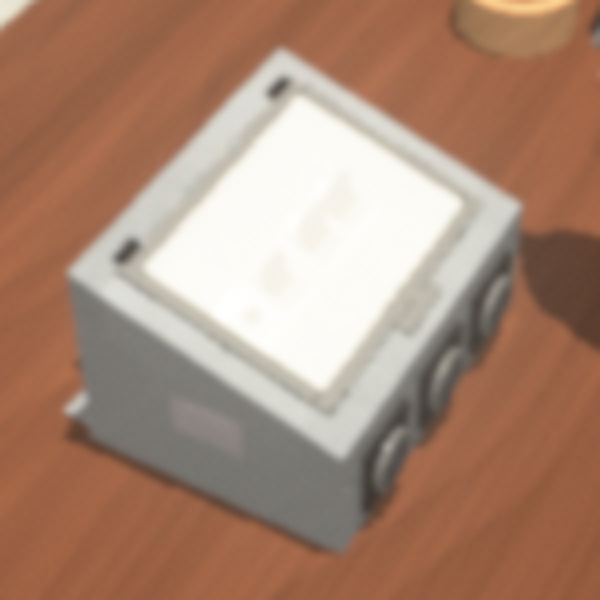

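View pics/t11d.png

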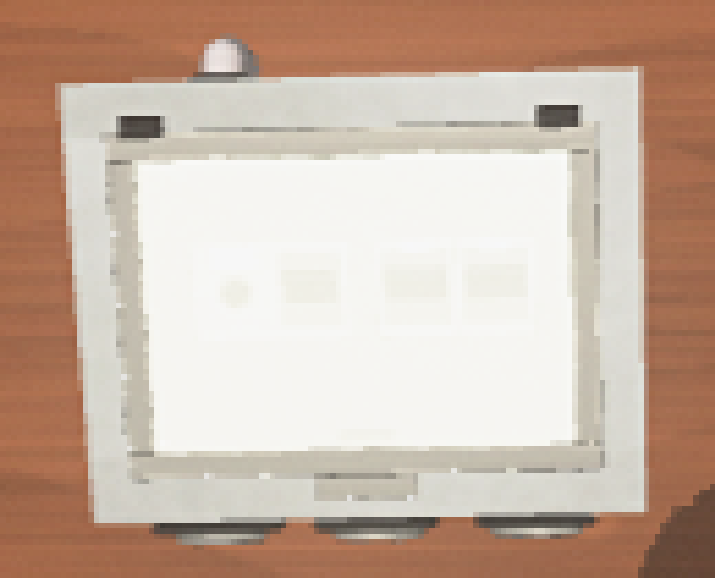

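```bash
python3 - <<'E'
import cv2,numpy as np
im=cv2.imread("pics/t11.png")[165:200,190:262].astype(float); im=np.clip((im-225)*8.5,0,255).astype('uint8'); cv2.imwrite("pics/t11e.png",cv2.resize(im,None,fx=11,fy=11,interpolation=0))
E
```

```text
(no output)
```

View pics/t11e.png

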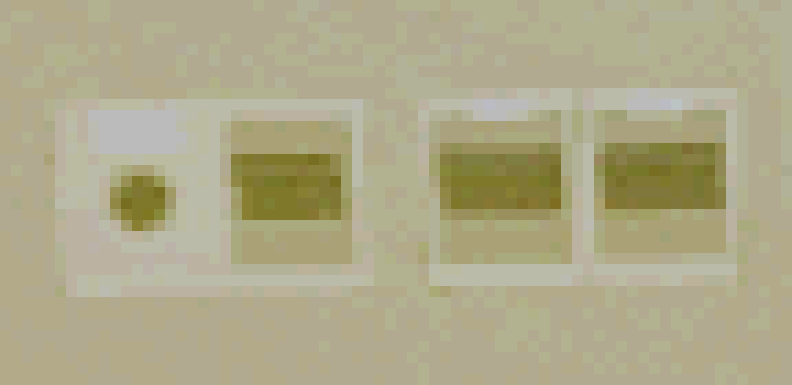

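With the contrast raised, the picture shows all three levers in the up position through the shut cover: the RCD lever at about (285,185), the breaker toggles at (500,180) and (660,178).

```bash
python3 -c "
from station import bot
print(bot.hand_in())"
```

```text
the job is handed in; nothing more can be done
None
```

The trip test is done and handed in at about 18 s of the 64 s allowed.

- **Trip:** I pressed the test button with about 3.5 N, and the next picture showed the lever dropped.
- **Reset:** I pushed the lever up the slope to its stop, with the force rising to about 14 N. After I backed away, the pictures showed it staying up. My first push went too deep and the fingers caught on the lever end with about 25–29 N. I raised the tool 3 mm and carried on.
- **Cover:** I swung it shut from behind and pressed the free edge until it stopped hard at 36 N. The tool was then 3.5 mm above the face, against about 4 mm expected with the cover fully home.

**Last checks:**
- The cover lies flush with no visible gap. The network's point for the cover edge matches the shut position within about 1 pixel in the top view but is 3.6 pixels off sideways in the side view. I put that down to the detector, but did not settle it.
- A contrast-stretched top picture shows the RCD lever and both breaker toggles up.
- The jigsaw, tape roll and screwdriver are where they were, within the networks' scatter of 2–3 pixels.
- The robot is touching nothing.

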